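Count out five grinding balls on the tilting board

TASK

Count out five grinding balls: tip the counting board handle-end down so that the balls roll out of the channel and fill all five pockets, then tip it back the other way so that the three left over roll back into the channel. Leave the board level with the clear cover shut over the channel, losing no ball and leaving the bottles and jar beside it where they are.

Things in the scene. Friction and masses are not known exactly. Their poses are not given: they have to be found in the camera images.
- stand: fixed stand of the counting board: steel base plate 150 x 150 x 10 mm with two aluminium uprights; origin at the centre of its underside on the table. Its y axis runs along the board towards the channel end, its x axis is parallel to the board's hinge. Its yaw gives the direction of the whole board.
- board (a joint): tilt of the grey counting board on its stand (rad): 0 = level, positive = handle end down and channel end up, negative = handle end up and channel end down; stops at -0.55 and 0.55. The hinge is stiff (0.6 N m of friction, about 5 N at the handle), so the board stays where it is left
- board_axis (a point): middle of the board's hinge, 75 mm above the table, 12 mm below the pocket plate's top face; axes turn with the board: x along the hinge, y towards the channel end, z up. Board inside: 86 mm wide (x); flat pocket plate from y = -100 to y = 30 mm, then the channel to y = 80 mm. Low guides (12 mm high) lead the rolling balls into two 21 mm lanes, one over each pocket of the second row. Walls 5 mm thick round it, rims 24 mm above the plate
- handle (a point): middle of the round steel handle bar at the end away from the channel: 10 mm thick, 100 mm long, parallel to the hinge, at y = -138, z = +54 mm in the frame of board_axis, 33 mm clear of the end wall; the fingers can pinch it from above and let it turn between them while the board tilts
- channel (a point): point over the middle of the channel, level with the plate's top face, at y = +55, z = +12 mm in the frame of board_axis. The channel's floor falls 8 degrees away from the pocket plate, so on a level board the balls stay in it and the handle end must go down by more than 0.14 rad before they run out onto the plate
- cover (a joint): opening angle of the clear cover over the channel (rad): 0 = shut flat over the channel, about 1.57 = standing upright, 1.9 = leaning outwards against its stop; hinged on the rim of the outer end wall. Light friction (about 0.5 N at its free edge) holds it where it is left
- cover_hinge (a point): middle of the cover's hinge line, parallel to the board's hinge, at y = +82.5, z = +38 mm in the frame of board_axis
- cover_edge (a point): middle of the cover's free edge, on its outer face, 50 mm from the cover's hinge. The cover is 96 mm wide, 3 mm thick, with an 18 mm lip under its free edge that pens the balls in the channel when shut
- pocket0 (a point): pocket 1 of 5 in the plate (three in the row next to the channel, two in the other row): round, 17.2 mm across, 15.7 mm deep; the point is where the centre of a seated ball lies, 7.7 mm under the plate's top face, at x = -27, y = -5 mm in the frame of board_axis. A seated ball is practically flush, so others roll over it; one that stops in the small dip beside a seated ball runs on when the board is tipped to about 0.45 rad
- pocket1 (a point): pocket 2 of 5 in the plate (three in the row next to the channel, two in the other row): round, 17.2 mm across, 15.7 mm deep; the point is where the centre of a seated ball lies, 7.7 mm under the plate's top face, at x = 0, y = -5 mm in the frame of board_axis. A seated ball is practically flush, so others roll over it; one that stops in the small dip beside a seated ball runs on when the board is tipped to about 0.45 rad
- pocket2 (a point): pocket 3 of 5 in the plate (three in the row next to the channel, two in the other row): round, 17.2 mm across, 15.7 mm deep; the point is where the centre of a seated ball lies, 7.7 mm under the plate's top face, at x = 27, y = -5 mm in the frame of board_axis. A seated ball is practically flush, so others roll over it; one that stops in the small dip beside a seated ball runs on when the board is tipped to about 0.45 rad
- pocket3 (a point): pocket 4 of 5 in the plate (three in the row next to the channel, two in the other row): round, 17.2 mm across, 15.7 mm deep; the point is where the centre of a seated ball lies, 7.7 mm under the plate's top face, at x = -13.5, y = -45 mm in the frame of board_axis. A seated ball is practically flush, so others roll over it; one that stops in the small dip beside a seated ball runs on when the board is tipped to about 0.45 rad
- pocket4 (a point): pocket 5 of 5 in the plate (three in the row next to the channel, two in the other row): round, 17.2 mm across, 15.7 mm deep; the point is where the centre of a seated ball lies, 7.7 mm under the plate's top face, at x = 13.5, y = -45 mm in the frame of board_axis. A seated ball is practically flush, so others roll over it; one that stops in the small dip beside a seated ball runs on when the board is tipped to about 0.45 rad
- ball0_center (a point): centre of one of eight equal white ceramic balls, 16 mm, 13 g; all lie in the channel at the start
- ball1_center (a point): centre of one of eight equal white ceramic balls, 16 mm, 13 g; all lie in the channel at the start
- ball2_center (a point): centre of one of eight equal white ceramic balls, 16 mm, 13 g; all lie in the channel at the start
- ball3_center (a point): centre of one of eight equal white ceramic balls, 16 mm, 13 g; all lie in the channel at the start
- ball4_center (a point): centre of one of eight equal white ceramic balls, 16 mm, 13 g; all lie in the channel at the start
- ball5_center (a point): centre of one of eight equal white ceramic balls, 16 mm, 13 g; all lie in the channel at the start
- ball6_center (a point): centre of one of eight equal white ceramic balls, 16 mm, 13 g; all lie in the channel at the start
- ball7_center (a point): centre of one of eight equal white ceramic balls, 16 mm, 13 g; all lie in the channel at the start
- dropper_bottle: bystander: small amber bottle, 44 mm wide, 85 mm tall; origin under its centre
- spray_bottle: bystander: white bottle with a pump top, 52 mm wide, 145 mm tall; origin under its centre
- sample_jar: bystander: glass jar with a grey cap, 60 mm wide, 65 mm tall; origin under its centre

How it is judged:
On the way, in this order (a step that is already met when the one before it is completed fails the run):
1. the board is tipped handle-end down and at least one ball has left the channel for the pocket plate (value of joint board above 0.12 rad and y of any of ball0_center, ball1_center, ball2_center, ball3_center, ball4_center, ball5_center, ball6_center, ball7_center in the frame of channel below -0.035 m), for 0.1 s.
2. all five pockets hold a ball and the other three balls are back in the channel (distance between any of ball0_center, ball1_center, ball2_center, ball3_center, ball4_center, ball5_center, ball6_center, ball7_center and pocket0 below 0.006 m and distance between any of ball0_center, ball1_center, ball2_center, ball3_center, ball4_center, ball5_center, ball6_center, ball7_center and pocket1 below 0.006 m and distance between any of ball0_center, ball1_center, ball2_center, ball3_center, ball4_center, ball5_center, ball6_center, ball7_center and pocket2 below 0.006 m and distance between any of ball0_center, ball1_center, ball2_center, ball3_center, ball4_center, ball5_center, ball6_center, ball7_center and pocket3 below 0.006 m and distance between any of ball0_center, ball1_center, ball2_center, ball3_center, ball4_center, ball5_center, ball6_center, ball7_center and pocket4 below 0.006 m and ((y of ball0_center in the frame of channel between -0.02 and 0.026 m and z of ball0_center in the frame of channel between -0.012 and 0.02 m) or distance between ball0_center and pocket0 below 0.006 m or distance between ball0_center and pocket1 below 0.006 m or distance between ball0_center and pocket2 below 0.006 m or distance between ball0_center and pocket3 below 0.006 m or distance between ball0_center and pocket4 below 0.006 m) and ((y of ball1_center in the frame of channel between -0.02 and 0.026 m and z of ball1_center in the frame of channel between -0.012 and 0.02 m) or distance between ball1_center and pocket0 below 0.006 m or distance between ball1_center and pocket1 below 0.006 m or distance between ball1_center and pocket2 below 0.006 m or distance between ball1_center and pocket3 below 0.006 m or distance between ball1_center and pocket4 below 0.006 m) and ((y of ball2_center in the frame of channel between -0.02 and 0.026 m and z of ball2_center in the frame of channel between -0.012 and 0.02 m) or distance between ball2_center and pocket0 below 0.006 m or distance between ball2_center and pocket1 below 0.006 m or distance between ball2_center and pocket2 below 0.006 m or distance between ball2_center and pocket3 below 0.006 m or distance between ball2_center and pocket4 below 0.006 m) and ((y of ball3_center in the frame of channel between -0.02 and 0.026 m and z of ball3_center in the frame of channel between -0.012 and 0.02 m) or distance between ball3_center and pocket0 below 0.006 m or distance between ball3_center and pocket1 below 0.006 m or distance between ball3_center and pocket2 below 0.006 m or distance between ball3_center and pocket3 below 0.006 m or distance between ball3_center and pocket4 below 0.006 m) and ((y of ball4_center in the frame of channel between -0.02 and 0.026 m and z of ball4_center in the frame of channel between -0.012 and 0.02 m) or distance between ball4_center and pocket0 below 0.006 m or distance between ball4_center and pocket1 below 0.006 m or distance between ball4_center and pocket2 below 0.006 m or distance between ball4_center and pocket3 below 0.006 m or distance between ball4_center and pocket4 below 0.006 m) and ((y of ball5_center in the frame of channel between -0.02 and 0.026 m and z of ball5_center in the frame of channel between -0.012 and 0.02 m) or distance between ball5_center and pocket0 below 0.006 m or distance between ball5_center and pocket1 below 0.006 m or distance between ball5_center and pocket2 below 0.006 m or distance between ball5_center and pocket3 below 0.006 m or distance between ball5_center and pocket4 below 0.006 m) and ((y of ball6_center in the frame of channel between -0.02 and 0.026 m and z of ball6_center in the frame of channel between -0.012 and 0.02 m) or distance between ball6_center and pocket0 below 0.006 m or distance between ball6_center and pocket1 below 0.006 m or distance between ball6_center and pocket2 below 0.006 m or distance between ball6_center and pocket3 below 0.006 m or distance between ball6_center and pocket4 below 0.006 m) and ((y of ball7_center in the frame of channel between -0.02 and 0.026 m and z of ball7_center in the frame of channel between -0.012 and 0.02 m) or distance between ball7_center and pocket0 below 0.006 m or distance between ball7_center and pocket1 below 0.006 m or distance between ball7_center and pocket2 below 0.006 m or distance between ball7_center and pocket3 below 0.006 m or distance between ball7_center and pocket4 below 0.006 m)), for 0.2 s.
At the end, for the whole second after the job is handed in: each of the five pockets holds a ball (centre within 6 mm of the seated place), the other three balls lie in the channel, all balls at rest; the board is level within 0.07 rad (4 degrees); the cover is shut within 0.12 rad (all of step 2 and linear speed of each of ball0, ball1, ball2, ball3, ball4, ball5, ball6, ball7 below 0.02 m/s and value of joint board between -0.07 and 0.07 rad and value of joint cover below 0.12 rad); the robot touches nothing.
It fails at once if a bottle or the jar is shifted by more than 20 mm or knocked over (distance of any of dropper_bottle, spray_bottle, sample_jar from where it was at the start of the episode above 0.02 m or angle between any of dropper_bottle, spray_bottle, sample_jar's own z axis and vertical above 0.5 rad).
It fails at once if a ball falls off the board (height (world z) of any of ball0_center, ball1_center, ball2_center, ball3_center, ball4_center, ball5_center, ball6_center, ball7_center below 0.03 m).
It also fails if it takes over 72 s, if anything falls off the work surface, if the arm or the gripper's body presses on something with over 40 N, if the wrist force passes 120 N, or if a joint passes its speed limit or range.

ROBOT

A 7-joint arm with a two-finger parallel gripper is mounted at the origin on the work surface. World frame = base frame: x ahead of the robot, y to its left, z up, the work surface at z = 0. Lengths are in m, angles in rad, forces in N, time in s.
With the tool pointing down it reaches from about 0.4 to 0.85 m from the base axis. Payload 4.5 kg.
Tool frame: the origin (TCP) lies at the centre of the arm's flange, where the gripper is bolted on; the fingertips stand r.tcp_to_tips ahead of it and the grasp point (between the pads) lies 147 mm ahead of it (r.tcp_to_tips is the distance from the TCP to the fingertips, in m); x points along the fingers, y is the direction in which the jaws open and shut, and the axes are right-handed (so a half turn about x gives the same grasp; the last joint's range is limited). The gripper opens to 88 mm and grips with 3 to 60 N. Pads are 18 mm wide; open, the fingers measure 123 mm over their backs; the gripper's body (75 mm by 187 mm) begins 45 mm behind the grasp point.
Start: joints at [1.246, 0.689, -0.195, 1.565, 0.157, 0.902, -0.215], TCP at [0.219, -0.585, 0.405] pointing down, gripper open.
Joint ranges: [-3.01, 3.01], [-0.46, 2.08], [-1.47, 1.51], [0.13, 2.56], [-1, 4.14], [0.04, 2.09], [-2.66, 2.66]. Speed limits (rad/s): [2.57, 2.57, 3.14, 3.14, 3.14, 3.14, 3.14].

INTERFACE

Orientations are given as a unit quaternion [x, y, z, w].
In Python, from plant import r, eyes gives the robot as it stands.
- The arm moves only by the tool carry_out, never from a script. Its argument "targets" is text: rows parted by semicolons, each of 5 numbers parted by spaces: the opening, from 0 (shut) to 1 (fully open), then the shift along the tool's x, y, z in mm, then the turn about the tool's x in rad. A call has 1 to 20 rows; each row shifts and turns the commanded pose from where the row before left it, along the tool's axes as they then stand; what a row does not reach is not made up. A row lasts 1/12 s, in which the tool goes at most 41.7 mm and 7.16 degrees, less where a joint would pass 70% of its speed; a pose out of reach is approached as far as the arm can. A call is refused whole if a number of a shift passes 41.7 or a number of a turn 0.125, either way. A call with a gripper value outside its range is refused whole. The fingers move at their own pace and stop on an object; "force" is the grip in N (left out, the last holds). Time passes only in rows, so rows that do not move let the fingers close. It gives the time, the measured TCP pose, the force and the opening at its end, in the units of the state.
- r.get_state(): the state, without advancing time (a new reading comes with each control period).
- eyes.snapshot(name): name is "scene" or "top"; returns (picture, depth): 420x560x3 uint8, blue, green, red; 420x560 float32, m along the optical axis (not along the pixel's ray), 0 where there is no reading.
- eyes.camera_params(name): a dict with "intrinsics" (3x3 intrinsics, pixels), "rvec" (rotation vector, rad) and "tvec" (3), from world to camera coordinates, as OpenCV has them. Camera axes: x right, y down, z forward; pixel columns grow to the right and rows downward; lengths in m; the calibration is good to about 2 mm. A picture is of the moment at which its call begins. camera_params takes no time and is no camera call.
- r.finish_job(): hands the job in, once; it reports no verdict.
The state is a dict: "clock": time; "q": joint angles; "qd": joint speeds; "joint_torque": joint torques, N m; "tool_pos": TCP position; "eef_rot": TCP orientation; "contact_force": force on the tool from outside, world axes, zero at the start; "moment": the same for the moment, N m; "opening": opening from 0.0 (shut) to 1.0 (fully open).
Only numpy, scipy, OpenCV 4.12 (cv2) and the standard library are available. Lean on these libraries where they do the work, as an engineer would, in place of code of your own. Each camera call takes 0.05 s, during which the arm holds its last target.

## Working session

There is one attempt and no reset: what is moved stays moved. The work goes in short steps, Python scripts to look and compute and a tool call to move; the robot and the scene stay as the last step left them, time stands still between calls to the robot, and variables do not carry over. Pictures are saved under pics/ and viewed, and the job is handed in when it is done.

Besides the shell and the picture viewer there is one more tool, called after "Emit:" by a JSON object that holds its "api" and its "payload", one argument or row to a line. carry_out: Moves the arm, as the interface text tells. Its arguments: {"type":"object","properties":{"targets":{"type":"string"},"force":{"type":"number"}},"required":["targets"]}

```bash
ls; mkdir -p pics
python3 - <<'E'
from plant import r, eyes
import cv2,numpy as np
print(r.get_state(), r.tcp_to_tips)
for n in ("scene","top"):
    p,d=eyes.snapshot(n); cv2.imwrite(f"pics/{n}0.png",p); np.save(f"pics/{n}0.npy",d); print(eyes.camera_params(n))
E
```

```text
pics
{'clock': 0.0, 'q': array([ 1.24581306,  0.69002202, -0.19449867,  1.56635656,  0.15731253,
        0.90250475, -0.21508812]), 'qd': array([-0.00025818,  0.00048713, -0.00013965,  0.00027431,  0.00079952,
       -0.00056283, -0.00030142]), 'joint_torque': array([ 2.73914375e-04, -5.27560437e+01, -1.26657531e+00, -1.53428257e+01,
       -5.25708916e-02,  6.58605990e-03,  1.61729026e-04]), 'tool_pos': array([ 0.21930853, -0.58490442,  0.40388229]), 'eef_rot': array([-0.69558002, -0.12685075,  0.69592638, -0.12555394]), 'contact_force': array([ 0.26712406, -0.16659193, -1.06164609]), 'moment': array([-0.00931556,  0.0245071 , -0.0036572 ]), 'opening': 1.0013775003394845} 0.166
{'intrinsics': array([[388.14201459,   0.        , 279.52306456],
       [  0.        , 388.14201459, 210.49458833],
       [  0.        ,   0.        ,   1.        ]]), 'rvec': array([ 1.51086234,  2.26122956, -0.71467731]), 'tvec': array([ 0.24585083, -0.38648697,  1.61092246])}
{'intrinsics': array([[494.62843001,   0.        , 274.00332954],
       [  0.        , 494.62843001, 216.00040825],
       [  0.        ,   0.        ,   1.        ]]), 'rvec': array([ 2.15189908, -2.17975896,  0.12527795]), 'tvec': array([-0.00701816,  0.56571336,  1.23992514])}
```

View pics/scene0.png

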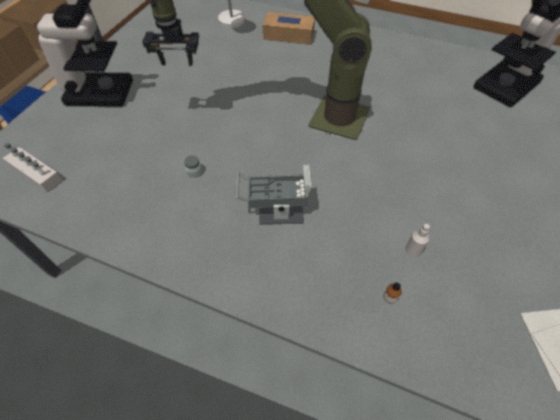

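View pics/top0.png

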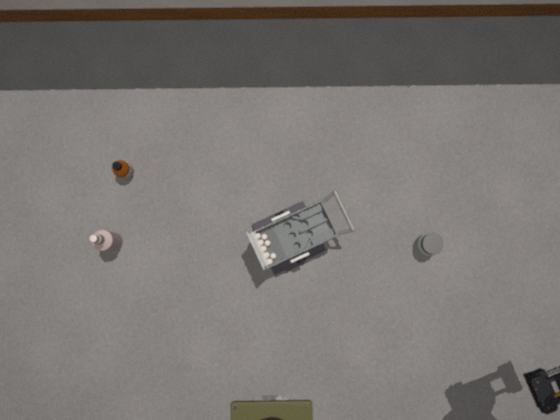

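The scene view shows the board at about (280,188) with its handle on the left and the cover standing up at (307,180). In the top view the handle bar runs from (336,193) to (353,230), and the white balls are in the channel near (265,247). I'll zoom in on both.

```bash
cat > h.py <<'E'
from plant import r, eyes
import cv2,numpy as np
from scipy.spatial.transform import Rotation as R
class Cam:
    def __init__(s,n):
        c=eyes.camera_params(n); s.K=c['intrinsics']; s.R=cv2.Rodrigues(c['rvec'])[0]; s.t=c['tvec']; s.C=-s.R.T@s.t
    def ray(s,u,v):
        d=s.R.T@np.linalg.inv(s.K)@np.array([u,v,1.]); return s.C,d
    def onz(s,u,v,z):
        C,d=s.ray(u,v); return C+d*(z-C[2])/d[2]
    def proj(s,P):
        p=s.K@(s.R@np.asarray(P,float)+s.t); return p[:2]/p[2]
    def pt(s,u,v,d):
        return s.R.T@(np.linalg.inv(s.K)@np.array([u,v,1.])*d-s.t)
E
python3 - <<'E'
from h import *
t=cv2.imread('pics/top0.png')[165:300,220:380]; cv2.imwrite('pics/top0z.png',cv2.resize(t,None,fx=5,fy=4.44,interpolation=cv2.INTER_CUBIC))
t=cv2.imread('pics/scene0.png')[150:240,220:340]; cv2.imwrite('pics/scene0z.png',cv2.resize(t,None,fx=6,fy=6,interpolation=cv2.INTER_CUBIC))
c=Cam('top');s=Cam('scene');print(c.C,s.C)
for p in [(336,193),(353,230)]: print(c.onz(*p,0.129))
E
```

```text
[ 0.42406273 -0.00829589  1.2952209 ] [1.23525568 0.25430296 1.10197976]
[ 0.60801017 -0.16246268  0.129     ]
[ 0.51896752 -0.20031152  0.129     ]
```

View pics/top0z.png

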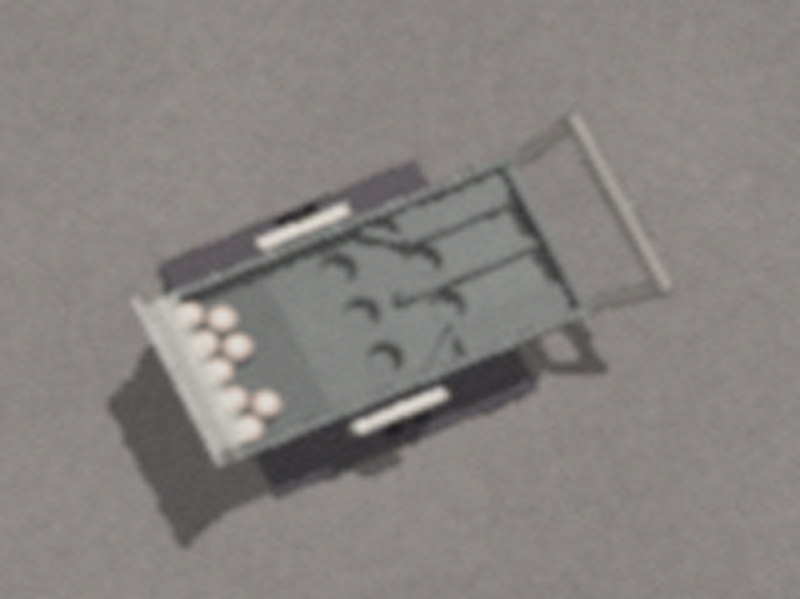

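View pics/scene0z.png

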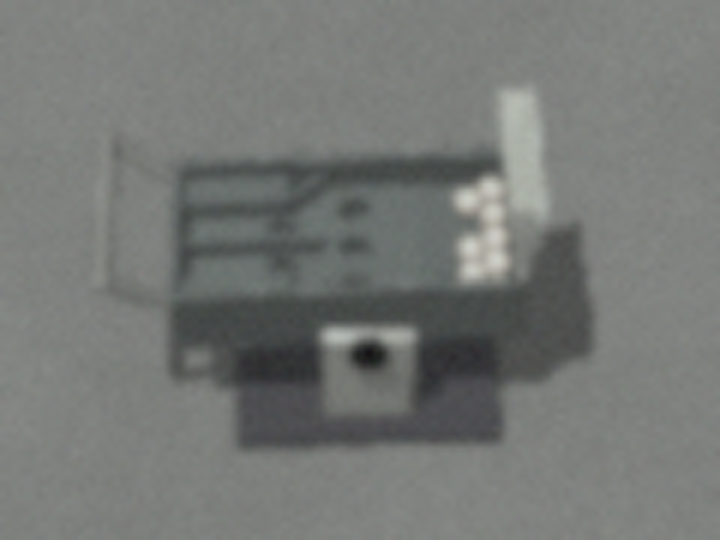

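Run:
```python
from h import *
c=Cam('top');s=Cam('scene');T=cv2.imread('pics/top0.png');D=np.load('pics/top0.npy')
# handle ends
def z2t(x,y): return (220+(x+.5)/5-.5,165+(y+.5)/4.44-.5)
a=c.onz(*z2t(577,118),.129);b=c.onz(*z2t(666,288),.129)
print('handle',a,b,np.linalg.norm(a-b),np.arctan2(*(a-b)[1::-1]),(a+b)/2)
# depth based world cloud for area
pts=np.array([[*c.pt(u,v,D[v,u]),u,v] for v in range(180,285) for u in range(235,365) if D[v,u]>0])
yaw=np.arctan2(*(a-b)[1::-1]); 
x=np.array([np.cos(yaw),np.sin(yaw)]);y=np.array([-x[1],x[0]])
m=(a+b)[:2]/2; o=m+y*.138
L=np.c_[(pts[:,:2]-o)@x,(pts[:,:2]-o)@y,pts[:,2]]
for y0 in range(-145,110,10):
    k=abs(L[:,1]*1e3-y0)<5
    q=L[k&(L[:,2]>.04)]
    if len(q): print(y0,len(q),'x',(q[:,0].min()*1e3).round(),(q[:,0].max()*1e3).round(),'z pct',(np.percentile(q[:,2],[5,50,95,100])*1e3).round())
# plate plane
k=(abs(L[:,0])<.035)&(L[:,1]>-.095)&(L[:,1]<.025)&(L[:,2]>.06)
print(np.linalg.lstsq(np.c_[L[k][:,:2],np.ones(k.sum())],L[k][:,2],rcond=None)[0])
# stand uprights and balls in top
g=cv2.cvtColor(T,cv2.COLOR_BGR2GRAY)
st=r.get_state(); M=R.from_quat(st['eef_rot']).as_matrix(); print(M.round(3))
S=np.load('pics/scene0.npy')
q=np.array([s.pt(u,v,S[v,u]) for v in range(160,205) for u in range(296,318) if S[v,u]>0])
l=np.c_[(q[:,:2]-o)@x,(q[:,:2]-o)@y,q[:,2]]*1e3
l=l[(l[:,2]>118)&(abs(l[:,0])<60)]
for z0 in range(118,180,6):
    k=l[abs(l[:,2]-z0)<3]
    if len(k): print(z0,len(k),k.mean(0).round(1),k[:,1].min().round(),k[:,1].max().round())
```

```text
handle [ 0.61241104 -0.16019302  0.129     ] [ 0.52021356 -0.19987625  0.129     ] 0.1003749627411378 0.40644875631114474 [ 0.5663123  -0.18003463  0.129     ]
-145 43 x -53.0 47.0 z pct [126. 128. 132. 133.]
-135 159 x -55.0 53.0 z pct [123. 130. 133. 136.]
-125 32 x -52.0 50.0 z pct [113. 118. 125. 126.]
-115 33 x -50.0 47.0 z pct [102. 110. 116. 117.]
-105 90 x -50.0 46.0 z pct [ 98. 107. 112. 114.]
-95 197 x -50.0 46.0 z pct [ 82.  96. 109. 114.]
-85 163 x -49.0 46.0 z pct [ 83.  95. 108. 114.]
-75 156 x -50.0 45.0 z pct [ 83.  95. 110. 115.]
-65 163 x -50.0 46.0 z pct [ 82.  96. 109. 113.]
-55 174 x -50.0 45.0 z pct [ 79.  95. 109. 115.]
-45 161 x -50.0 44.0 z pct [ 68.  95. 110. 116.]
-35 161 x -50.0 45.0 z pct [ 80.  88. 110. 114.]
-25 176 x -63.0 56.0 z pct [ 83.  88. 110. 115.]
-15 201 x -65.0 57.0 z pct [ 74.  86. 109. 113.]
-5 216 x -70.0 63.0 z pct [ 69.  83. 110. 115.]
5 202 x -69.0 64.0 z pct [ 72.  87. 111. 113.]
15 200 x -70.0 62.0 z pct [ 80.  87. 111. 115.]
25 187 x -64.0 56.0 z pct [ 80.  87. 112. 116.]
35 165 x -51.0 44.0 z pct [ 84.  88. 113. 116.]
45 165 x -52.0 44.0 z pct [ 82.  86. 114. 118.]
55 164 x -52.0 43.0 z pct [ 82.  89. 113. 117.]
65 165 x -52.0 44.0 z pct [ 81.  94. 113. 117.]
75 170 x -52.0 43.0 z pct [ 90. 164. 170. 173.]
85 178 x -52.0 43.0 z pct [135. 165. 169. 170.]
95 71 x -52.0 43.0 z pct [161. 165. 168. 171.]
[ 0.02871477 -0.06216521  0.08481538]
[[-0.001  0.351 -0.936]
 [ 0.002 -0.936 -0.351]
 [-1.    -0.002  0.   ]]
118 6 [ 32.7  84.1 120.2] 82.0 85.0
124 8 [ 28.3  85.4 123.4] 84.0 87.0
130 3 [ 35.4  87.2 128.7] 87.0 87.0
136 6 [ 31.6  87.6 135. ] 87.0 90.0
142 6 [ 41.2  89.8 142.2] 89.0 92.0
148 3 [ 35.5  90.4 147.5] 90.0 92.0
154 4 [ 40.5  91.8 154.7] 92.0 92.0
160 6 [  5.   94.9 162.2] 94.0 96.0
166 116 [  0.9  85.8 166. ] 75.0 96.0
172 15 [ -3.3  82.7 169.8] 75.0 91.0
```

Emit:
{"api": "carry_out", "payload": {
  "targets": "1 0 0 0 -0.056;1 0 -14 -30 0;1 0 -14 -30 0;1 0 -14 -30 0;1 0 -14 -30 0;1 0 -14 -30 0;1 0 -14 -30 0;1 0 -14 -30 0;1 0 -14 -30 0;1 0 -14 -30 0;1 0 -14 -30 0;1 0 -14 -30 0;1 0 -14 -30 0;1 0 -14 -30 0;1 0 -14 -30 0;1 0 -14 -30 0;1 0 -20 -29 0;1 0 0 0 0;1 0 0 0 0",
  "force": 5
}}

```text
clock: 1.68
tool_pos: [0.5662, -0.1787, 0.4042]
eef_rot: [0.692, 0.148, -0.692, 0.147]
contact_force: [-1.1, 0.5, 0.3]
opening: 1.003
```

Emit:
{"api": "carry_out", "payload": {
  "targets": "0.27 0 1.3 1.9 0;0.27 0 0 0 0;0.27 15 0 0 0;0.27 15 0 0 0;0.27 15 0 0 0;0.27 15 0 0 0;0.27 10 0 0 0;0.27 0 0 0 0;0.27 0 0 0 0"
}}

```text
clock: 2.43
tool_pos: [0.5635, -0.1845, 0.3346]
eef_rot: [-0.692, -0.145, 0.692, -0.145]
contact_force: [-0.0, -0.6, -0.4]
opening: 0.342
```

```bash
cat > look.py <<'E'
import sys
from h import *
n=sys.argv[1]
p,d=eyes.snapshot('scene');cv2.imwrite(f'pics/s{n}.png',p);np.save(f'pics/s{n}.npy',d)
cv2.imwrite(f'pics/s{n}z.png',cv2.resize(p[140:240,210:340],None,fx=6,fy=6,interpolation=cv2.INTER_CUBIC))
p,d=eyes.snapshot('top');cv2.imwrite(f'pics/t{n}.png',p);np.save(f'pics/t{n}.npy',d)
cv2.imwrite(f'pics/t{n}z.png',cv2.resize(p[165:300,220:380],None,fx=5,fy=4.44,interpolation=cv2.INTER_CUBIC))
E
python3 look.py 1
```

```text
(no output)
```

View pics/s1z.png

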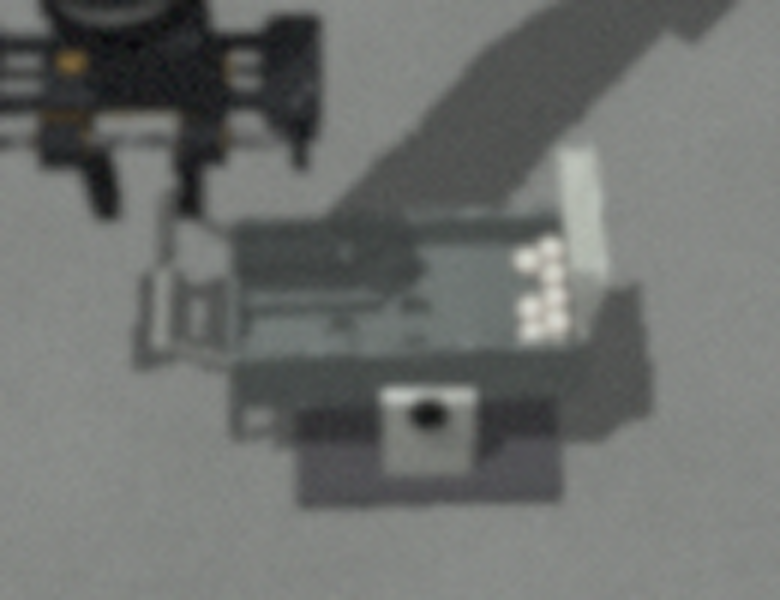

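View pics/t1z.png

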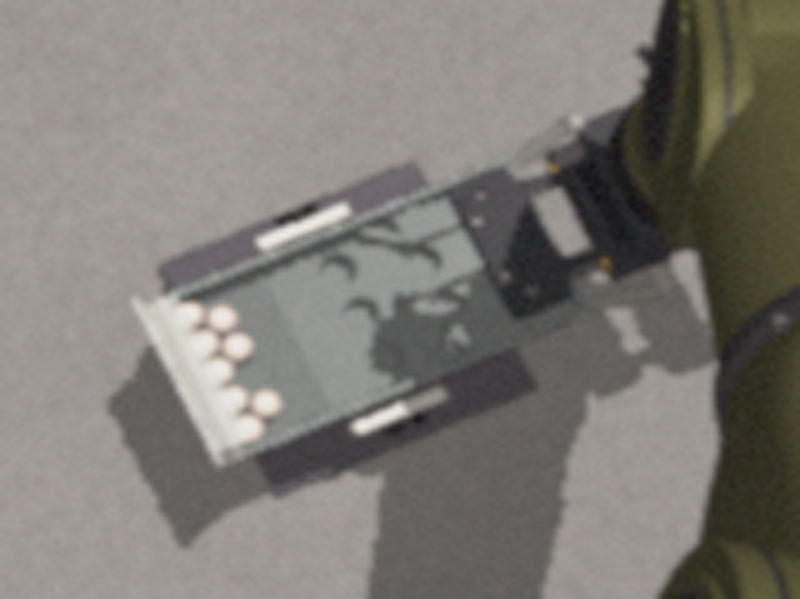

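Emit:
{"api": "carry_out", "payload": {
  "targets": "0.27 0 -3 -3 0;0.27 0 0 0 0;0.27 10 0 0 0;0.27 10 0 0 0;0.27 0 0 0 0;0.27 0 0 0 0"
}}

```text
clock: 3.03
tool_pos: [0.5651, -0.1796, 0.3136]
eef_rot: [-0.691, -0.146, 0.693, -0.145]
contact_force: [-0.8, 0.4, -0.6]
opening: 0.265
```

```bash
python3 look.py 2
```

```text
(no output)
```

View pics/s2z.png

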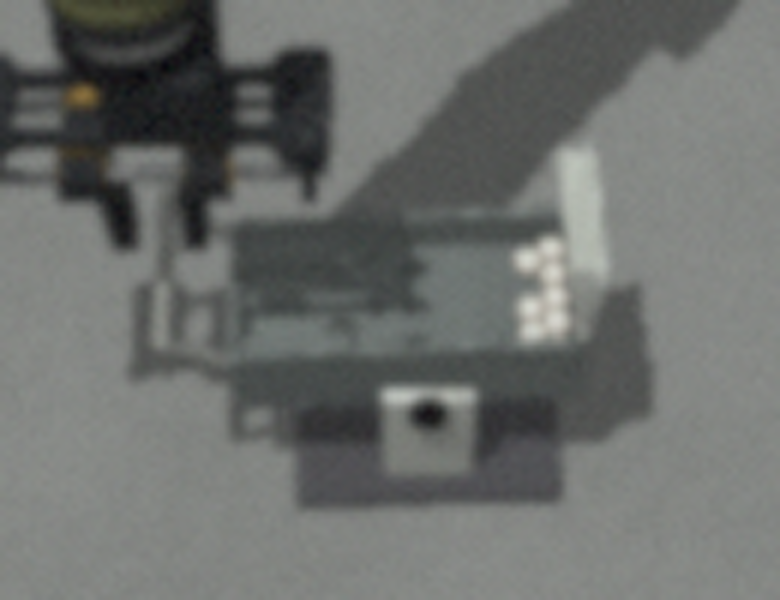

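The bar at (163,230) sits midway between the fingertips at (122,240) and (197,240) in the zoomed scene view. I'll go down and pinch it.

Emit:
{"api": "carry_out", "payload": {
  "targets": "0.27 12 0 0 0;0.27 12 0 0 0;0.27 12 0 0 0;0.27 0 0 0 0;0 0 0 0 0;0 0 0 0 0;0 0 0 0 0;0 0 0 0 0;0 0 0 0 0",
  "force": 8
}}

```text
clock: 3.88
tool_pos: [0.5656, -0.1797, 0.279]
eef_rot: [0.692, 0.146, -0.692, 0.146]
contact_force: [-0.5, -0.5, -0.9]
opening: 0.107
```

Emit:
{"api": "carry_out", "payload": {
  "targets": "0 3.5 1.2 0 0;0 3.5 1.2 0 0;0 3.5 1.2 0 0;0 3.5 1.1 0 0;0 3.6 1 0 0;0 3.6 0.8 0 0;0 3.6 0.8 0 0;0 3.7 0.7 0 0;0 0 0 0 0;0 0 0 0 0;0 0 0 0 0;0 0 0 0 0;0 0 0 0 0;0 0 0 0 0",
  "force": 20
}}

```text
clock: 5.05
tool_pos: [0.5687, -0.1865, 0.2499]
eef_rot: [-0.692, -0.146, 0.692, -0.145]
contact_force: [1.7, 4.7, -4.8]
opening: 0.101
```

```bash
python3 look.py 3
```

```text
(no output)
```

View pics/s3z.png

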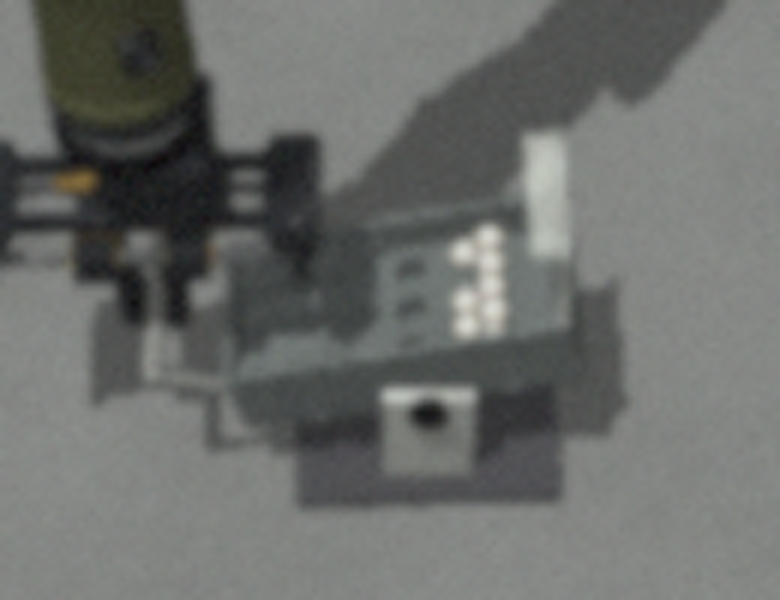

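View pics/t3z.png

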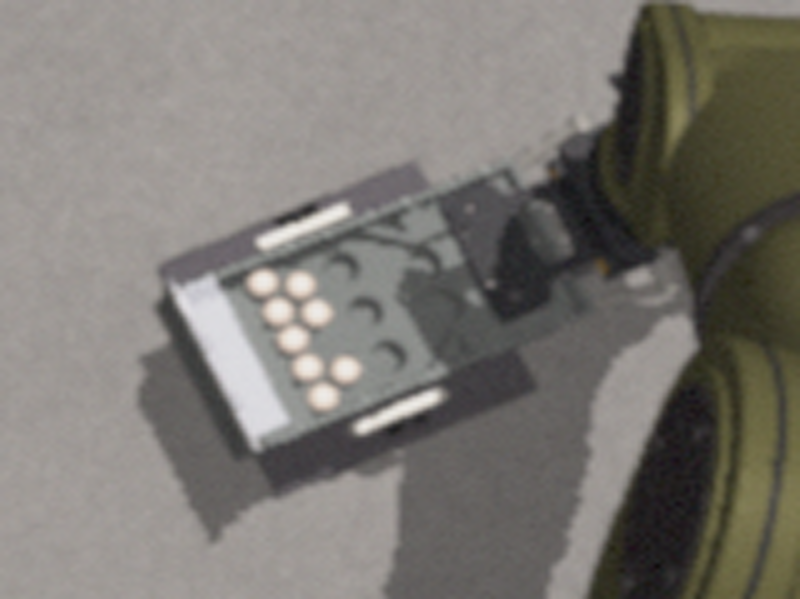

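In the top zoom the eight balls are rolling down the channel around (300,330), towards the pockets. I'll hold the tilt and let them run.

Emit:
{"api": "carry_out", "payload": {
  "targets": "0 0 0 0 0;0 0 0 0 0;0 0 0 0 0;0 0 0 0 0;0 0 0 0 0;0 0 0 0 0;0 0 0 0 0;0 0 0 0 0;0 0 0 0 0;0 0 0 0 0;0 0 0 0 0;0 0 0 0 0"
}}

```text
clock: 6.15
tool_pos: [0.5687, -0.1865, 0.2501]
eef_rot: [-0.692, -0.146, 0.692, -0.145]
contact_force: [1.5, 4.9, -5.7]
opening: 0.099
```

```bash
python3 look.py 4
```

```text
(no output)
```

View pics/s4z.png

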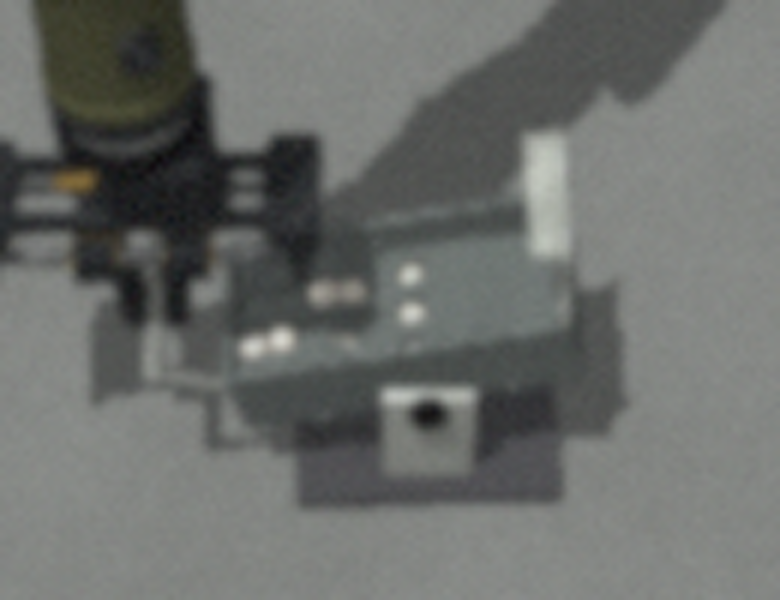

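View pics/t4z.png

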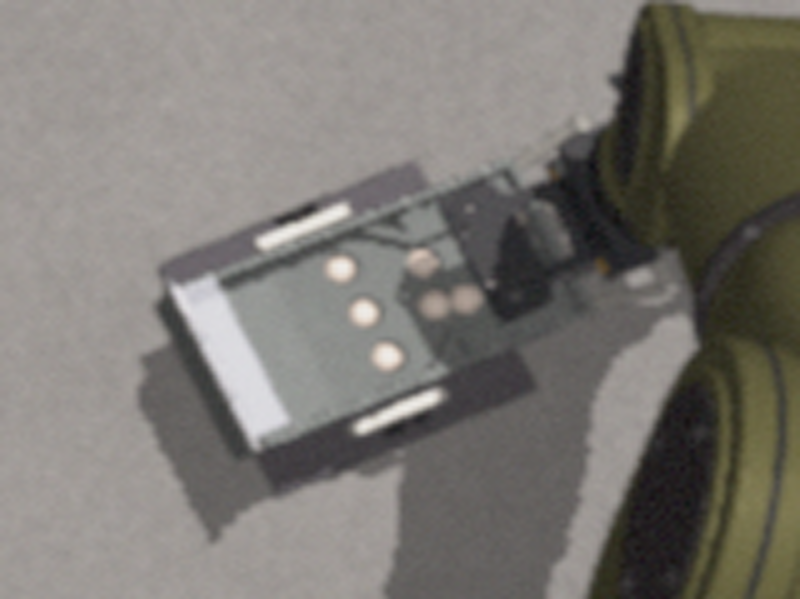

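All three pockets in the first row are filled, at about (341,268), (364,313) and (387,355) in the top zoom. One ball is seated in the upper lane at (422,262), and two are close together in the lower lane near (435,303) and (465,298). I'll tip further.

Emit:
{"api": "carry_out", "payload": {
  "targets": "0 3.7 0.5 0 0;0 3.7 0.5 0 0;0 3.7 0.4 0 0;0 3.7 0.4 0 0;0 3.7 0.2 0 0;0 3.7 0.1 0 0;0 3.7 0 0 0;0 3.7 0 0 0;0 3.7 -0.2 0 0;0 3.7 -0.2 0 0;0 0 0 0 0;0 0 0 0 0;0 0 0 0 0;0 0 0 0 0;0 0 0 0 0;0 0 0 0 0"
}}

```text
clock: 7.58
tool_pos: [0.5691, -0.1873, 0.2135]
eef_rot: [-0.692, -0.147, 0.692, -0.145]
contact_force: [-1.7, 7.2, -1.9]
opening: 0.108
```

```bash
python3 look.py 5
```

```text
(no output)
```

View pics/s5z.png

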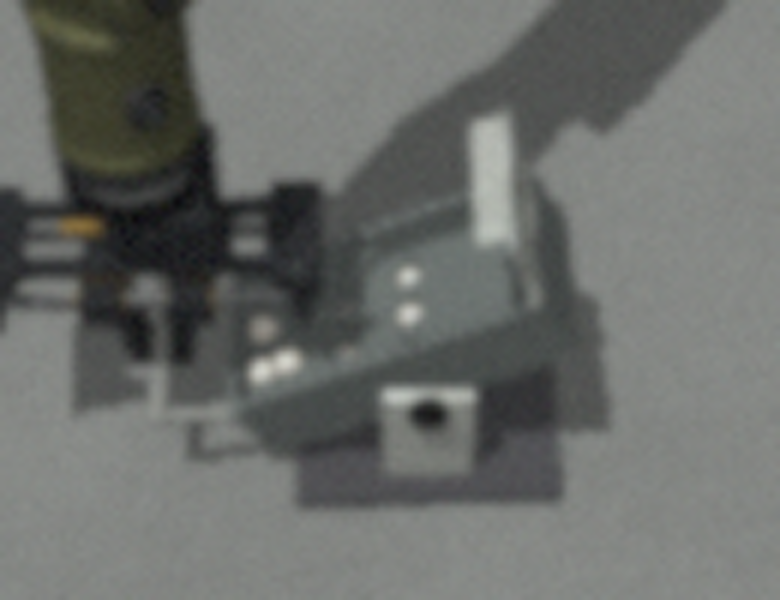

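View pics/t5z.png

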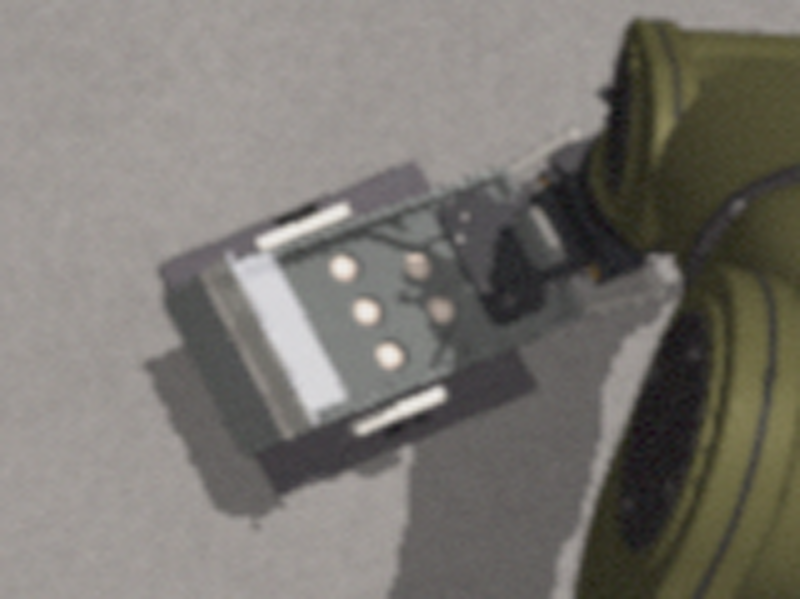

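All five pockets are filled now, with the second row at (417,264) and (440,310) in the top zoom. The three spare balls are at the handle end, near (265,350) in the scene zoom. Time to tip back.

Emit:
{"api": "carry_out", "payload": {
  "targets": "0 -7.4 -1 0 0;0 -7.4 0 0 0;0 -7.4 -0.5 0 0;0 -7.4 -0.6 0 0;0 -7.3 -1.3 0 0;0 -7.3 -1.3 0 0;0 -7.1 -2 0 0;0 -7.1 -2 0 0;0 -4.6 -1.8 0 0;0 -4.6 -1.8 0 0;0 -4.6 -1.8 0 0;0 -4.4 -2.2 0 0;0 -4.4 -2.3 0 0;0 -4.4 -2.3 0 0;0 0 0 0 0;0 0 0 0 0;0 0 0 0 0;0 0 0 0 0;0 0 0 0 0;0 0 0 0 0"
}}

```text
clock: 9.35
tool_pos: [0.5616, -0.1715, 0.3006]
eef_rot: [0.693, 0.143, -0.691, 0.147]
contact_force: [2.8, -4.0, 5.8]
opening: 0.107
```

```bash
python3 look.py 6
```

```text
(no output)
```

View pics/s6z.png

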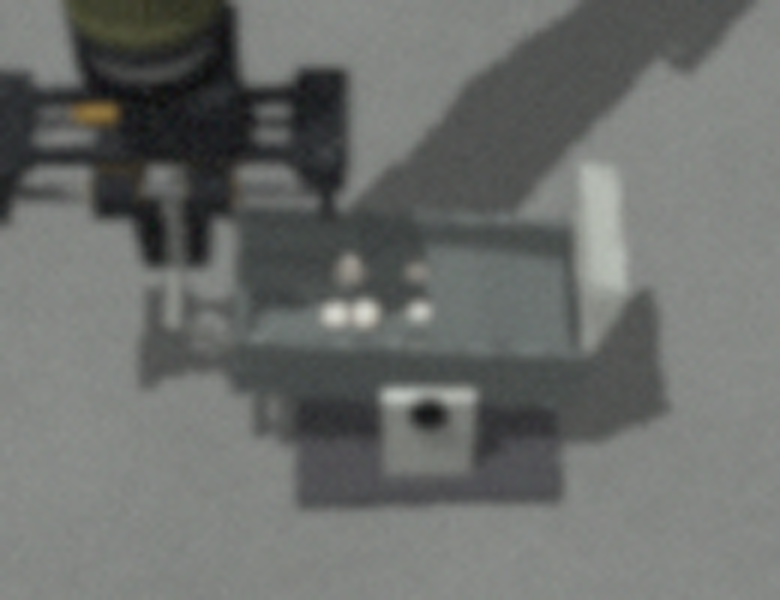

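View pics/t6z.png

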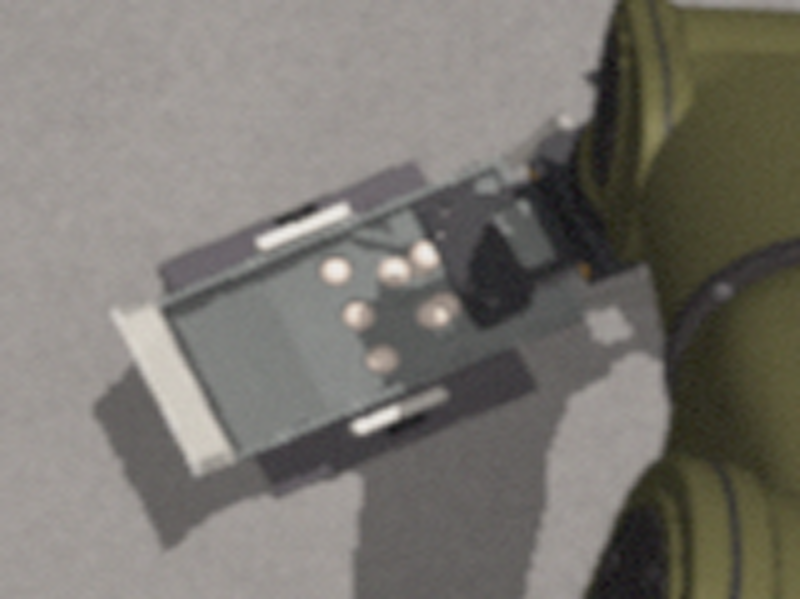

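The spare balls are stuck in the dips beside the second-row pockets, near (395,268) and (437,312) in the top zoom. I'll tip further, slowly.

Emit:
{"api": "carry_out", "payload": {
  "targets": "0 -3.1 -1.3 0 0;0 -3.1 -1.7 0 0;0 -3.1 -2 0 0;0 -3.1 -2 0 0;0 -2.9 -2.3 0 0;0 -2.9 -2.3 0 0;0 -2.9 -2.3 0 0;0 -2.9 -2.3 0 0;0 -2.7 -2.5 0 0;0 -2.7 -2.6 0 0;0 -2.7 -2.6 0 0;0 -2.7 -2.6 0 0;0 0 0 0 0;0 0 0 0 0;0 0 0 0 0;0 0 0 0 0;0 0 0 0 0;0 0 0 0 0;0 0 0 0 0;0 0 0 0 0"
}}

```text
clock: 11.12
tool_pos: [0.5513, -0.1486, 0.3358]
eef_rot: [0.694, 0.142, -0.691, 0.147]
contact_force: [3.9, -7.6, 7.2]
opening: 0.104
```

```bash
python3 look.py 7
```

```text
(no output)
```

View pics/s7z.png

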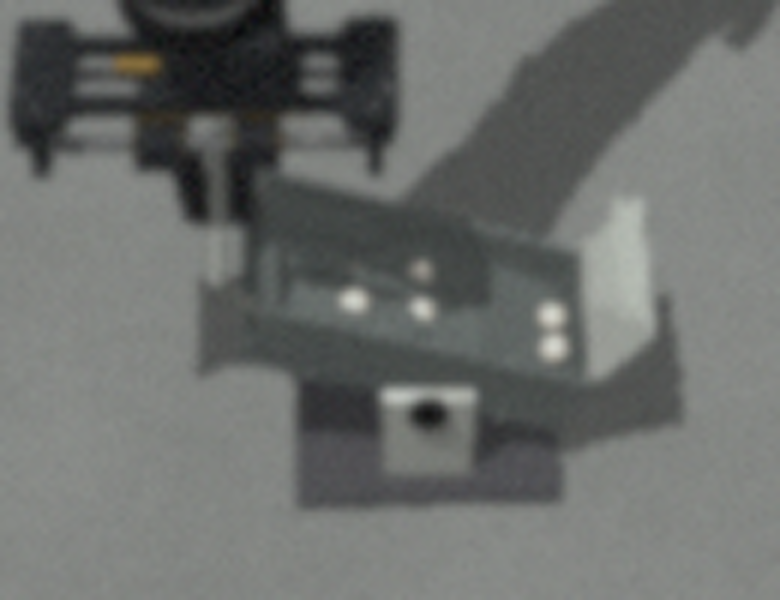

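View pics/t7z.png

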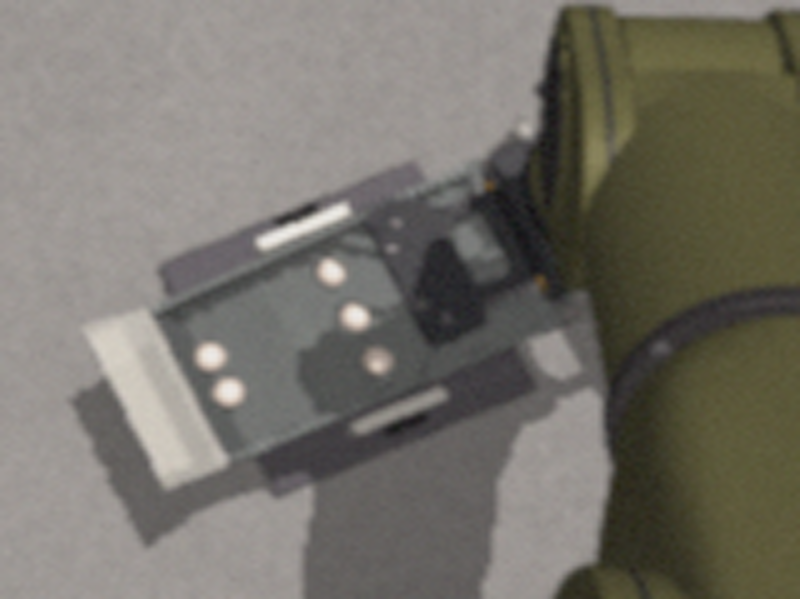

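Two balls are back in the channel, at (210,356) and (228,391) in the top zoom. The third isn't visible, so I'll enhance the dark area.

```bash
cat > enh.py <<'E'
import sys
from h import *
n=sys.argv[1]
p=cv2.imread(f'pics/s{n}.png')[155:215,245:325]; p=cv2.resize(p,None,fx=9,fy=9,interpolation=cv2.INTER_CUBIC)
cv2.imwrite(f'pics/s{n}e.png',(255*(p/255.)**.5).astype('uint8'))
E
python3 enh.py 7
```

```text
(no output)
```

View pics/s7e.png

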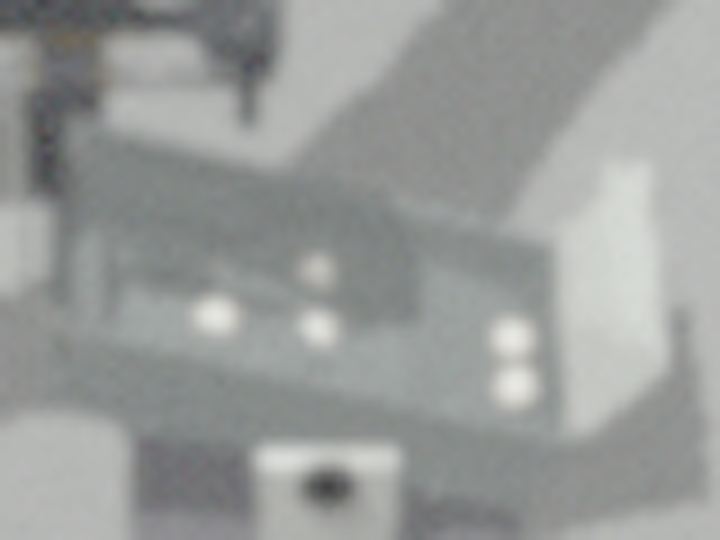

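Emit:
{"api": "carry_out", "payload": {
  "targets": "0 -2 -1.7 0 0;0 -2 -1.7 0 0;0 -2 -1.8 0 0;0 0 0 0 0;0 0 0 0 0;0 0 0 0 0;0 0 0 0 0;0 0 0 0 0;0 0 0 0 0"
}}

```text
clock: 11.97
tool_pos: [0.549, -0.1436, 0.3415]
eef_rot: [0.694, 0.142, -0.691, 0.147]
contact_force: [3.4, -7.2, 5.4]
opening: 0.108
```

```bash
python3 look.py 8; python3 enh.py 8
```

```text
(no output)
```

View pics/s8e.png

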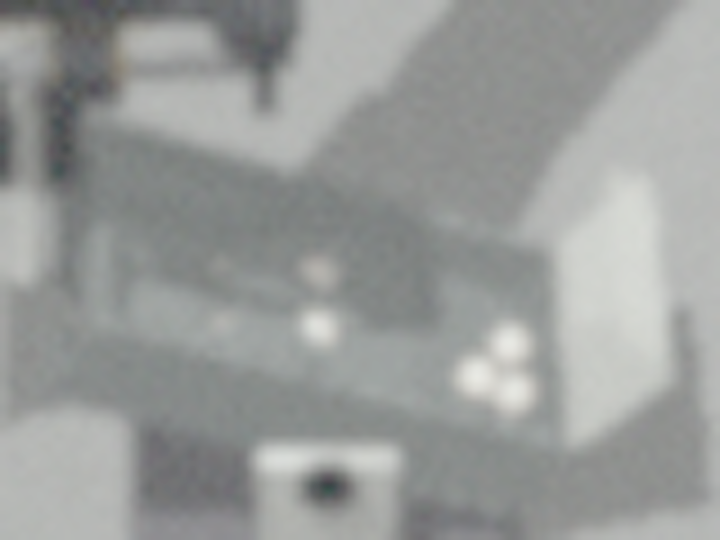

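View pics/t8z.png

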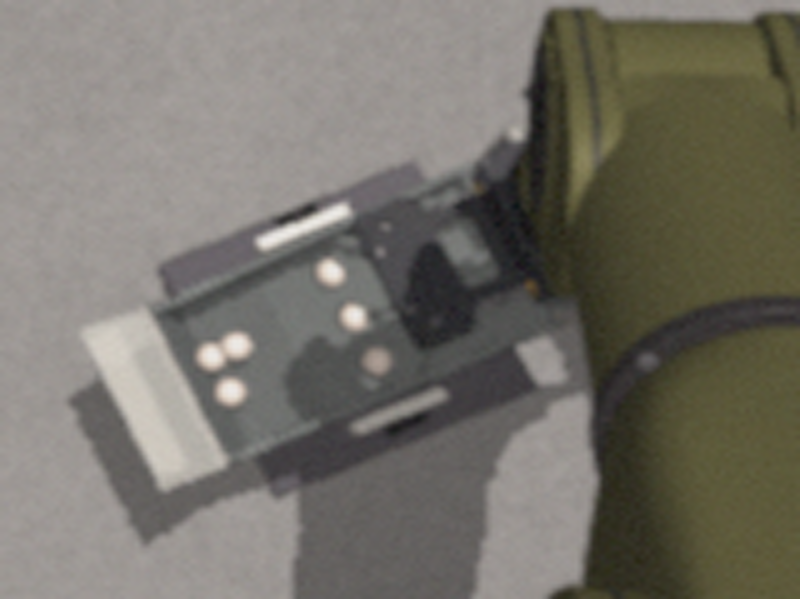

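All three spare balls are in the channel, at (210,356), (236,346) and (230,391) in the top zoom, and all five pockets are occupied. I'll level the board.

Emit:
{"api": "carry_out", "payload": {
  "targets": "0 3.9 5 0 0;0 3.9 5 0 0;0 3.5 3.4 0 0;0 3.5 3.4 0 0;0 3.6 3.5 0 0;0 3.8 3.1 0 0;0 3.9 3.1 0 0;0 3.9 3 0 0;0 4.1 2.7 0 0;0 4.1 2.7 0 0;0 4.2 2.6 0 0;0 4.4 2.3 0 0;0 4.4 2.3 0 0;0 4.4 2.2 0 0;0 3.4 1.5 0 0;0 3.4 1.4 0 0;0 0 0 0 0;0 0 0 0 0;0 0 0 0 0"
}}

```text
clock: 13.65
tool_pos: [0.5668, -0.1823, 0.2756]
eef_rot: [-0.691, -0.147, 0.693, -0.145]
contact_force: [0.1, 5.2, -3.8]
opening: 0.105
```

```bash
cat > lev.py <<'E'
import sys
from h import *
n=sys.argv[1]
c=Cam('top');D=np.load(f'pics/t{n}.npy')
yaw=.415;x=np.array([np.cos(yaw),np.sin(yaw)]);y=np.array([-x[1],x[0]]);o=np.array([.5094,-.0543])
pts=np.array([c.pt(u,v,D[v,u]) for v in range(180,285) for u in range(235,365) if D[v,u]>0])
L=np.c_[(pts[:,:2]-o)@x,(pts[:,:2]-o)@y,pts[:,2]]*1e3
k=[];Y=[]
for y0 in range(-100,70,6):
    for lo,hi in((-56,-40),(34,54)):
        q=L[(abs(L[:,1]-y0)<3)&(L[:,0]>lo)&(L[:,0]<hi)&(L[:,2]<125)&(L[:,2]>90)]
        if len(q)>2: k.append(np.percentile(q[:,2],90));Y.append(y0)
Y=np.array(Y);k=np.array(k);s=(Y>-75)
print('rim slope',np.polyfit(Y[s],k[s],1),s.sum())
E
python3 look.py 9; python3 lev.py 9;cp pics/top0.npy pics/t0.npy; python3 lev.py 0
```

```text
rim slope [7.26866579e-02 1.12846029e+02] 48
rim slope [3.67062609e-02 1.12920518e+02] 48
```

View pics/s9z.png

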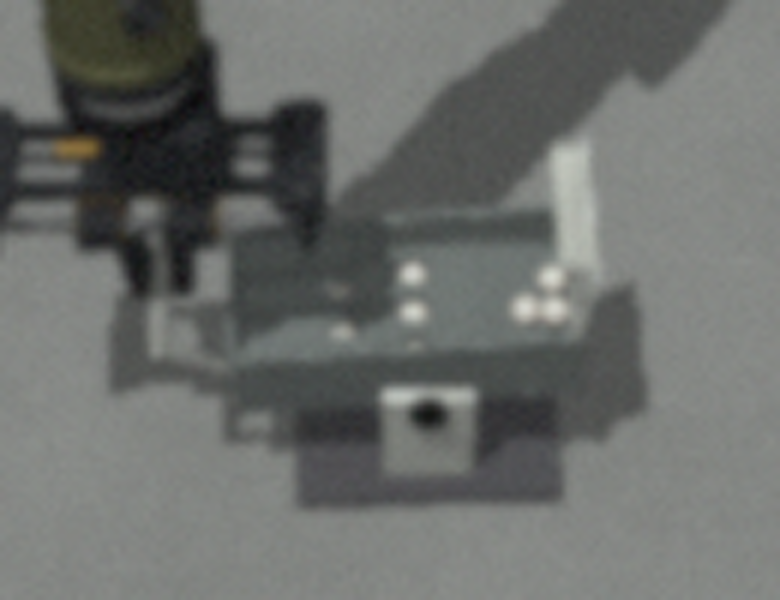

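Emit:
{"api": "carry_out", "payload": {
  "targets": "0 -2.5 -1.2 0 0;0 -2.5 -1.2 0 0;0 0 0 0 0;0 0 0 0 0;0 0 0 0 0"
}}

```text
clock: 14.17
tool_pos: [0.5659, -0.1804, 0.2815]
eef_rot: [-0.691, -0.147, 0.692, -0.145]
contact_force: [1.4, 6.1, -4.5]
opening: 0.104
```

```bash
python3 look.py 10; python3 lev.py 10
python3 - <<'E'
from h import *
c=Cam('top');D=np.load('pics/t0.npy')
yaw=.415;x=np.array([np.cos(yaw),np.sin(yaw)]);y=np.array([-x[1],x[0]]);o=np.array([.5094,-.0543])
p=np.array([c.pt(u,v,D[v,u]) for v in range(120,340,3) for u in range(150,420,3) if D[v,u]>0]);p=p[abs(p[:,2])<.02]
L=np.c_[(p[:,:2]-o)@x,(p[:,:2]-o)@y,np.ones(len(p))]
print(np.linalg.lstsq(L,p[:,2],rcond=None)[0])
E
```

```text
rim slope [3.63624233e-02 1.12761056e+02] 48
[-0.00136235 -0.00087407  0.00037189]
```

```bash
cp pics/scene0.npy pics/s0.npy
python3 - <<'E'
from h import *
yaw=.415;x=np.array([np.cos(yaw),np.sin(yaw)]);y=np.array([-x[1],x[0]]);o=np.array([.5094,-.0543])
for f,n in (('t0','top'),('s0','scene'),('t10','top'),('s10','scene')):
    c=Cam(n);D=np.load(f'pics/{f}.npy');H,W=D.shape
    v,u=np.mgrid[:H,:W]; P=np.stack([u,v,np.ones_like(u)],-1)@np.linalg.inv(c.K).T*D[...,None]
    P=(P-c.t)@c.R
    L=np.stack([(P[...,:2]-o)@x,(P[...,:2]-o)@y,P[...,2]],-1).reshape(-1,3)*1e3
    L=L[D.ravel()>0]
    h=L[(abs(L[:,1]+138)<12)&(abs(L[:,0])<45)&(L[:,2]>100)&(L[:,2]<150)]
    print(f,'handle',len(h),np.percentile(h[:,2],[10,50,80]).round(1) if len(h) else '')
    # plate: flat, avoid guides/pockets: 
    for a,b in((-95,-65),(-30,-15),(8,28)):
        q=L[(L[:,1]>a)&(L[:,1]<b)&(abs(L[:,0])<36)&(L[:,2]>70)&(L[:,2]<100)]
        print(a,b,len(q),np.percentile(q[:,2],[15,30,50]).round(1) if len(q) else '', q[:,1].mean() if len(q) else '')
E
```

```text
t0 handle 164 [126.1 129.7 131.8]
-95 -65 339 [83.9 85.3 88.2] -80.20293729530106
-30 -15 177 [84.6 85.6 86.9] -22.52237414606632
8 28 238 [85.2 86.3 87.2] 18.01818074243315
s0 handle 71 [126.3 129.7 131.4]
-95 -65 148 [85.1 87.3 92.1] -80.23452627591541
-30 -15 66 [85.1 86.8 88.4] -22.837532014937413
8 28 95 [85.5 86.9 88. ] 17.581449115523796
t10 handle 22 [122.9 127.9 129.8]
-95 -65 23 [94.3 95.7 96.9] -88.30264588627256
-30 -15 173 [84.2 85.3 86.7] -22.537231142581565
8 28 240 [85.5 86.6 87.6] 18.03731950785183
s10 handle 86 [124.5 129.4 132.4]
-95 -65 151 [84.7 86.8 92.9] -80.56779782659123
-30 -15 63 [85.3 86.6 87.6] -22.691849386204296
8 28 94 [86.  86.9 88. ] 17.360705760023844
```

Emit:
{"api": "carry_out", "payload": {
  "targets": "0 -2 -1.5 0 0;0 0 0 0 0;0.27 0 0 0 0;0.27 0 0 0 0;0.27 0 0 0 0;0.27 -8 0 0 0;0.27 -15 0 0 0;0.27 -25 0 0 0;0.27 -35 0 0 0;0.27 -40 0 0 0;0 0 0 0 0"
}}

```text
clock: 15.18
tool_pos: [0.5677, -0.1812, 0.4153]
eef_rot: [0.697, 0.143, -0.687, 0.148]
contact_force: [0.5, -0.3, 0.4]
opening: 0.22
```

```bash
python3 look.py 11; python3 lev.py 11
python3 - <<'E'
from h import *
yaw=.415;x=np.array([np.cos(yaw),np.sin(yaw)]);y=np.array([-x[1],x[0]]);o=np.array([.5094,-.0543])
st=r.get_state();print(st['tool_pos'],(st['tool_pos'][:2]-o)@x,(st['tool_pos'][:2]-o)@y)
E
```

```text
rim slope [2.64094616e-02 1.12974442e+02] 48
[ 0.56586624 -0.18074786  0.40960211] 0.000690680111759738 -0.13848111800791693
```

View pics/s11z.png

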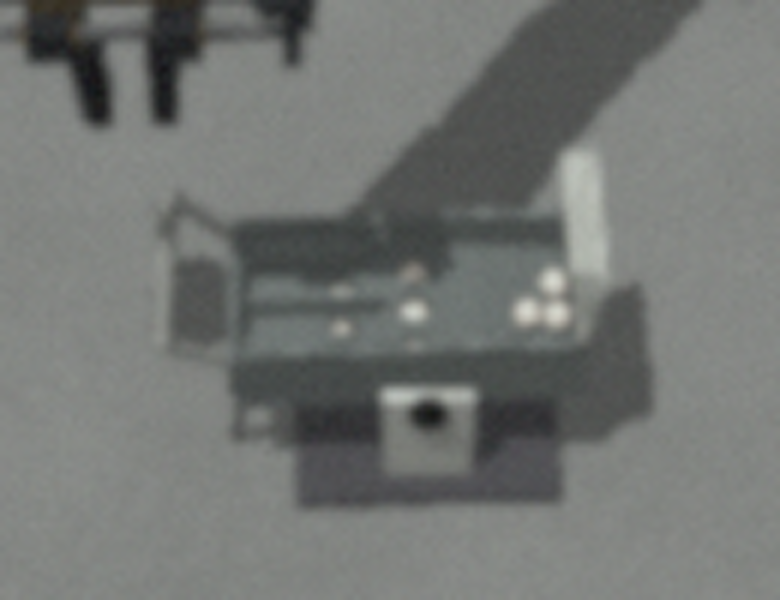

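View pics/t11z.png

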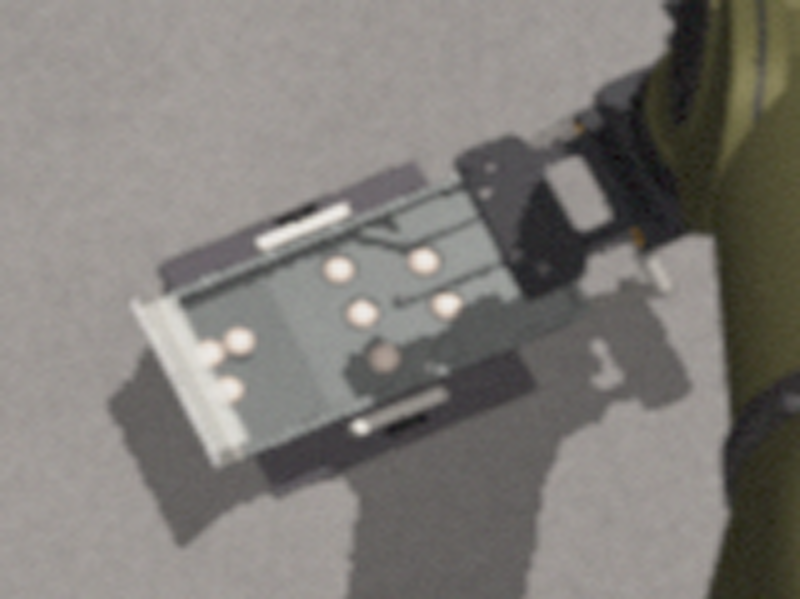

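Five balls are in the pockets, at (340,269), (362,313), (385,357), (424,261) and (446,304) in the top zoom, and three are in the channel. The cover still leans outward at (190,380). I'll take the shut fingers over to its outer side.

Emit:
{"api": "carry_out", "payload": {
  "targets": "0 0 -20 0 0;0 0 -30 0 0;0 0 -30 0 0;0 0 -30 0 0;0 0 -30 0 0;0 0 -30 0 0;0 0 -30 0 0;0 0 -30 0 0;0 0 -30 0 0;0 0 -15 0 0;0 0 0 0 0;0 0 0 0 0;0 0 0 0 0"
}}

```text
clock: 16.37
tool_pos: [0.4551, 0.0703, 0.4065]
eef_rot: [-0.692, -0.145, 0.692, -0.145]
contact_force: [-0.6, -0.1, -0.5]
opening: 0.006
```

```bash
cat > bp.py <<'E'
from h import *
yaw=.415;x=np.array([np.cos(yaw),np.sin(yaw)]);y=np.array([-x[1],x[0]]);o=np.array([.5094,-.0543])
st=r.get_state();p=st['tool_pos'];print('t',st['clock'],'xb,yb,tips mm',((p[:2]-o)@x*1e3).round(1),((p[:2]-o)@y*1e3).round(1),((p[2]-.166)*1e3).round(1),st['contact_force'].round(1),st['opening'])
M=R.from_quat(st['eef_rot']).as_matrix();print(M.round(3)[:,1],np.r_[-y].round(3))
E
python3 bp.py; python3 look.py 12
```

```text
t 16.3667 xb,yb,tips mm 0.5 135.9 240.5 [-0.6 -0.1 -0.5] 0.005964300432222915
[ 0.401 -0.916  0.001] [ 0.403 -0.915]
```

View pics/s12z.png

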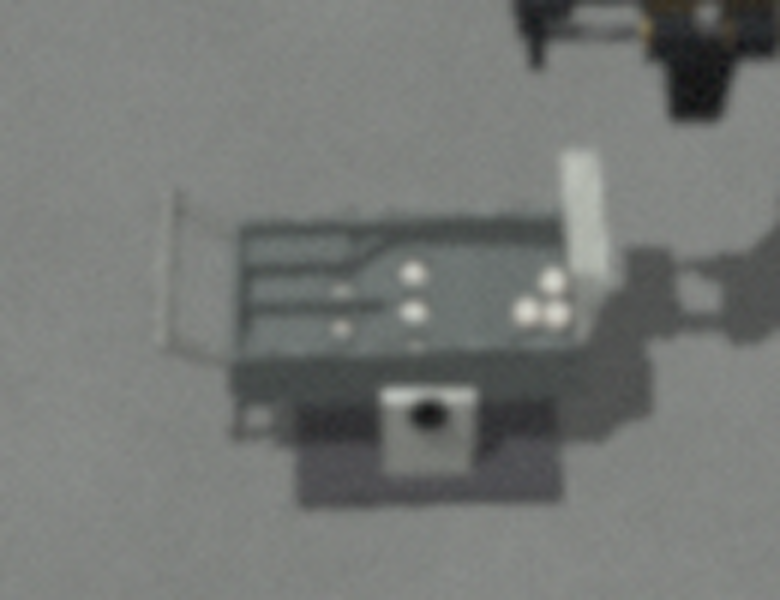

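Emit:
{"api": "carry_out", "payload": {
  "targets": "0 20 0 0 0;0 20 0 0 0;0 20 0 0 0;0 20 0 0 0;0 8 0 0 0;0 0 0 0 0;0 0 0 0 0;0 0 8 0 0;0 0 8 0 0;0 0 8 0 0;0 0 7 0 0;0 0 7 0 0;0 1 5 0 0;0 1 5 0 0;0 1 5 0 0;0 0 0 0 0;0 0 0 0 0"
}}

```text
clock: 17.88
tool_pos: [0.4762, 0.0229, 0.3158]
eef_rot: [-0.692, -0.145, 0.692, -0.145]
contact_force: [-0.1, -0.6, 0.3]
opening: 0.007
```

```bash
python3 bp.py; python3 look.py 13
```

```text
t 17.8833 xb,yb,tips mm 0.7 84.0 149.8 [-0.1 -0.6  0.3] 0.006507143330952354
[ 0.403 -0.915  0.   ] [ 0.403 -0.915]
```

View pics/s13z.png

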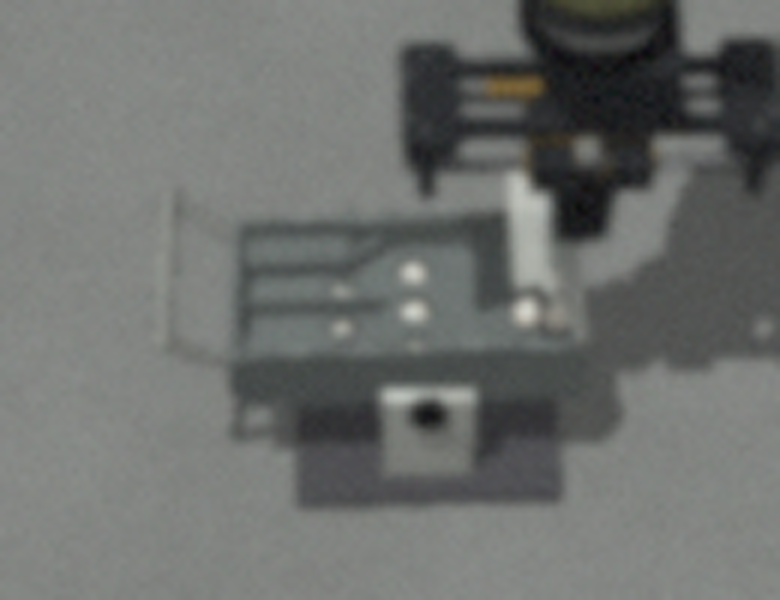

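The cover is past upright and moving inward, with the fingertips pressing its outer face at (575,225) in the scene zoom. I'll continue the arc.

Emit:
{"api": "carry_out", "payload": {
  "targets": "0 2.5 5 0 0;0 3 4.5 0 0;0 3.5 4 0 0;0 4 3.5 0 0;0 4.5 3 0 0;0 4.5 2.5 0 0;0 4.5 2 0 0;0 4.5 1 0 0;0 4 1 0 0;0 0 0 0 0;0 0 0 0 0"
}}

```text
clock: 18.9
tool_pos: [0.4866, -0.0007, 0.2807]
eef_rot: [-0.692, -0.146, 0.692, -0.146]
contact_force: [-0.2, -0.4, 0.1]
opening: 0.004
```

```bash
python3 bp.py; python3 look.py 14
```

```text
t 18.9 xb,yb,tips mm 0.8 58.3 114.7 [-0.2 -0.4  0.1] 0.004496899644763171
[ 0.404 -0.915 -0.001] [ 0.403 -0.915]
```

View pics/s14z.png

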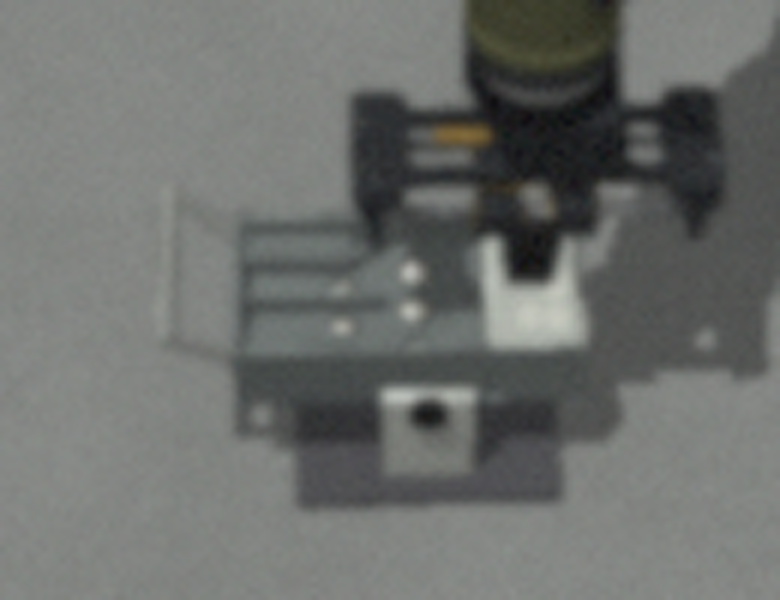

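The cover is almost flat, at (535,300) in the scene zoom, with no contact force yet. I'll press down lightly.

Emit:
{"api": "carry_out", "payload": {
  "targets": "0 1 0 0 0;0 0 0 0 0;0 0 0 0 0"
}}

```text
clock: 19.25
tool_pos: [0.4867, -0.0011, 0.2804]
eef_rot: [0.692, 0.146, -0.692, 0.146]
contact_force: [-2.1, 0.9, 6.6]
opening: 0.002
```

Emit:
{"api": "carry_out", "payload": {
  "targets": "0 1 0 0 0;0 0 0 0 0;0 0 0 0 0"
}}

```text
clock: 19.5
tool_pos: [0.4866, -0.0009, 0.2799]
eef_rot: [0.692, 0.146, -0.692, 0.146]
contact_force: [-3.3, 2.5, 12.5]
opening: 0.006
```

Emit:
{"api": "carry_out", "payload": {
  "targets": "0 -5 0 0 0;0 -15 0 0 0;0 -30 0 0 0;0 -40 0 0 0;0 -40 0 0 0;0 0 30 25 0;0 0 30 25 0;0 0 30 25 0;0 0 30 25 0;0 0 30 25 0;0 0 30 25 0;0 0 30 25 0;0 0 0 0 0;0 0 0 0 0;0 0 0 0 0"
}}

```text
clock: 20.75
tool_pos: [0.4113, -0.2634, 0.4089]
eef_rot: [0.692, 0.146, -0.692, 0.145]
contact_force: [0.2, 0.7, 0.7]
opening: 0.005
```

```bash
python3 bp.py; python3 look.py 15; python3 lev.py 15; python3 enh.py 15
```

```text
t 20.75 xb,yb,tips mm -174.0 -151.8 242.9 [0.2 0.7 0.7] 0.004944405717793937
[ 0.403 -0.915 -0.001] [ 0.403 -0.915]
rim slope [2.44090503e-02 1.13891080e+02] 48
```

View pics/s15z.png

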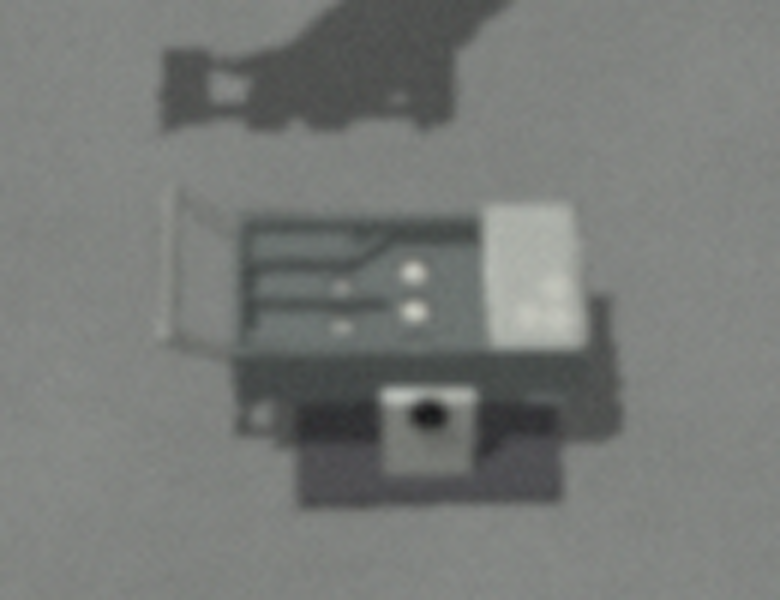

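View pics/t15z.png

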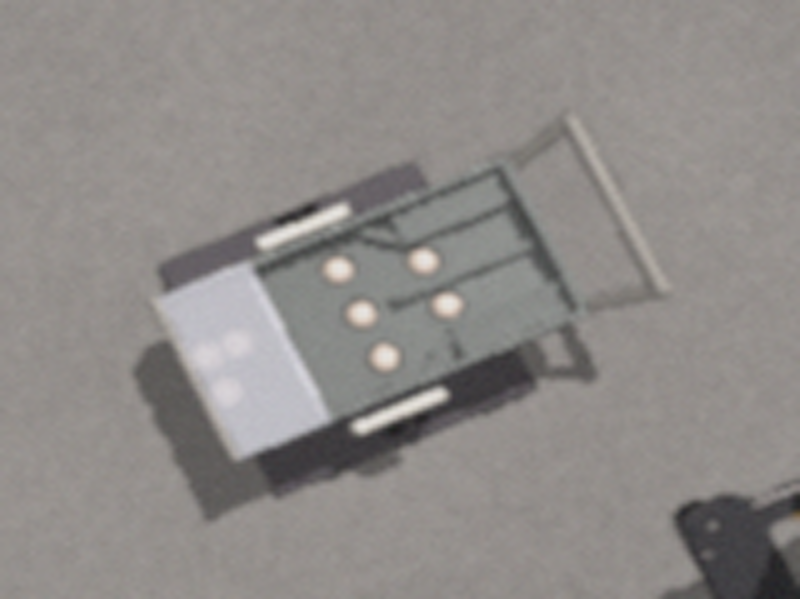

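The balls in all five pockets are visible, and the three in the channel show through the shut cover around (215,365) in the top zoom. I'll check board level, cover angle and bystanders by number.

Run:
```python
from h import *
yaw=.415;x=np.array([np.cos(yaw),np.sin(yaw)]);y=np.array([-x[1],x[0]]);o=np.array([.5094,-.0543])-.003*np.array([.915,.403])
for f,n in (('t0','top'),('s0','scene'),('t15','top'),('s15','scene')):
    c=Cam(n);D=np.load(f'pics/{f}.npy');H,W=D.shape
    v,u=np.mgrid[:H,:W]; P=(np.stack([u,v,np.ones_like(u)],-1)@np.linalg.inv(c.K).T*D[...,None]-c.t)@c.R
    L=np.stack([(P[...,:2]-o)@x,(P[...,:2]-o)@y,P[...,2]],-1).reshape(-1,3)*1e3;L=L[D.ravel()>0]
    h=L[(abs(L[:,1]+138)<9)&(abs(L[:,0])<45)&(L[:,2]>110)&(L[:,2]<150)]
    print(f,'handle',len(h),np.percentile(h[:,2],[50,80]).round(1))
    q=L[(L[:,1]>-95)&(L[:,1]<28)&(abs(L[:,0])<36)&(L[:,2]>80)&(L[:,2]<91)]
    for _ in range(6):
        A=np.c_[q[:,1],np.ones(len(q))];s=np.linalg.lstsq(A,q[:,2],rcond=None)[0];e=q[:,2]-A@s;q=q[abs(e-np.median(e))<2.0]
    print(' plate',s.round(3),len(q))
    q=L[(L[:,1]>38)&(L[:,1]<78)&(abs(L[:,0])<42)&(L[:,2]>105)&(L[:,2]<125)]
    if len(q)>30: print(' cover',np.polyfit(q[:,1],q[:,2],1).round(3),len(q))
t=cv2.absdiff(cv2.imread('pics/top0.png'),cv2.imread('pics/t15.png')).max(2)
for nm,(a,b) in dict(amber=(120,168),spray=(102,240),jar=(430,244)).items(): print(nm,np.percentile(t[b-20:b+20,a-20:a+20],[50,99,100]))
```

```text
t0 handle 162 [129.7 131.9]
 plate [1.9000e-02 8.6756e+01] 574
s0 handle 69 [129.7 131.5]
 plate [1.600e-02 8.743e+01] 211
t15 handle 161 [136.5 138.8]
 plate [-2.2000e-02  8.7015e+01] 617
 cover [-1.20000e-02  1.14554e+02] 591
s15 handle 61 [137.6 139.1]
 plate [-2.7000e-02  8.7517e+01] 229
 cover [-1.40000e-02  1.14944e+02] 242
amber [ 9. 14. 19.]
spray [ 9. 15. 18.]
jar [ 12. 106. 115.]
```

Pressing the cover shut lifted the handle by about 7 mm from where it started, so the board is now at about -0.03 to -0.05 rad. That's inside the limit, but I have time to push the handle down 4 mm and correct it.

Emit:
{"api": "carry_out", "payload": {
  "targets": "0 0 -2 -22 0;0 0 -2 -30 0;0 0 -2 -30 0;0 0 -2 -30 0;0 0 -4 -30 0;0 0 -4 -30 0;0 0 0 0 0;0 25 0 0 0;0 25 0 0 0;0 25 0 0 0;0 20 0 0 0;0 0 0 0 0;0 0 0 0 0"
}}

```text
clock: 21.93
tool_pos: [0.5622, -0.1785, 0.3136]
eef_rot: [-0.691, -0.147, 0.692, -0.146]
contact_force: [-0.2, 0.7, 0.5]
opening: 0.005
```

```bash
python3 bp.py; python3 look.py 16
```

```text
t 21.9333 xb,yb,tips mm -1.8 -134.9 147.6 [-0.2  0.7  0.5] 0.004684695494967478
[ 0.405 -0.914 -0.002] [ 0.403 -0.915]
```

View pics/s16z.png

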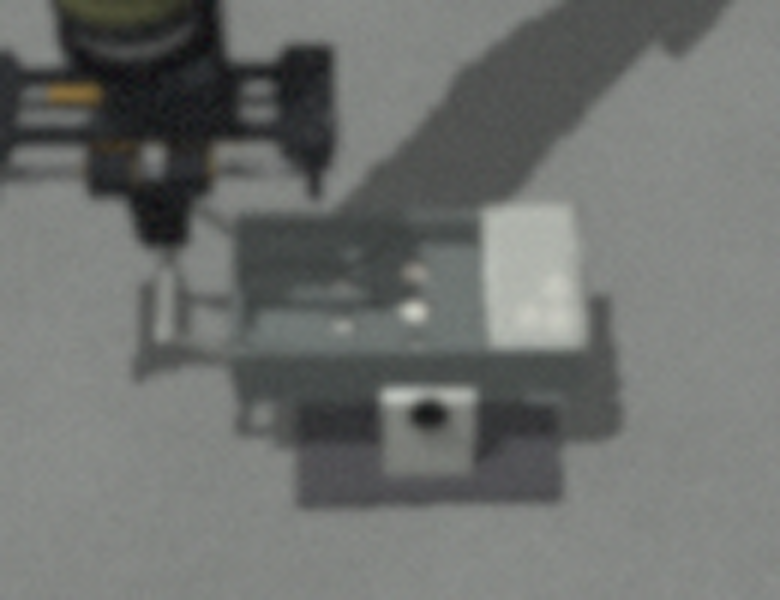

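The shut fingertips at (160,240) are right above the bar. I'll go down in small steps and watch the force.

Emit:
{"api": "carry_out", "payload": {
  "targets": "0 3 0 0 0;0 3 0 0 0;0 2 0 0 0;0 0 0 0 0;0 0 0 0 0"
}}

```text
clock: 22.45
tool_pos: [0.5623, -0.1799, 0.3061]
eef_rot: [0.692, 0.146, -0.692, 0.146]
contact_force: [-0.0, -0.2, -0.3]
opening: 0.007
```

Emit:
{"api": "carry_out", "payload": {
  "targets": "0 2 0 0 0;0 0 0 0 0;0 0 0 0 0"
}}

```text
clock: 22.7
tool_pos: [0.5624, -0.1799, 0.3041]
eef_rot: [0.692, 0.146, -0.692, 0.146]
contact_force: [-0.5, 0.4, 0.6]
opening: 0.003
```

Emit:
{"api": "carry_out", "payload": {
  "targets": "0 2 0 0 0;0 0 0 0 0;0 0 0 0 0"
}}

```text
clock: 22.95
tool_pos: [0.5626, -0.1804, 0.3023]
eef_rot: [0.692, 0.145, -0.692, 0.146]
contact_force: [0.0, -2.2, 2.7]
opening: 0.003
```

Emit:
{"api": "carry_out", "payload": {
  "targets": "0 1.5 0 0 0;0 0 0 0 0;0 0 0 0 0"
}}

```text
clock: 23.2
tool_pos: [0.5626, -0.1805, 0.3008]
eef_rot: [0.692, 0.145, -0.692, 0.146]
contact_force: [0.8, -2.4, 4.2]
opening: 0.002
```

Emit:
{"api": "carry_out", "payload": {
  "targets": "0 1 0 0 0;0 0 0 0 0;0 -5 0 0 0;0 -25 0 0 0;0 -35 0 0 0;0 -40 0 0 0;0 0 5 30 0;0 0 5 30 0;0 0 5 30 0;0 0 5 30 0;0 0 0 30 0;0 0 0 30 0;0 0 0 0 0;0 0 0 0 0;0 0 0 0 0"
}}

```text
clock: 24.45
tool_pos: [0.4061, -0.2697, 0.4044]
eef_rot: [0.692, 0.147, -0.692, 0.146]
contact_force: [0.4, -0.1, 0.1]
opening: 0.004
```

```bash
python3 look.py 17
python3 - <<'E'
from h import *
yaw=.415;x=np.array([np.cos(yaw),np.sin(yaw)]);y=np.array([-x[1],x[0]]);o=np.array([.5094,-.0543])-.003*np.array([.915,.403])
for f,n in (('t17','top'),('s17','scene')):
    c=Cam(n);D=np.load(f'pics/{f}.npy');H,W=D.shape
    v,u=np.mgrid[:H,:W]; P=(np.stack([u,v,np.ones_like(u)],-1)@np.linalg.inv(c.K).T*D[...,None]-c.t)@c.R
    L=np.stack([(P[...,:2]-o)@x,(P[...,:2]-o)@y,P[...,2]],-1).reshape(-1,3)*1e3;L=L[D.ravel()>0]
    h=L[(abs(L[:,1]+138)<9)&(abs(L[:,0])<45)&(L[:,2]>110)&(L[:,2]<150)]
    print(f,'handle',len(h),np.percentile(h[:,2],[50,80]).round(1))
    q=L[(L[:,1]>-95)&(L[:,1]<28)&(abs(L[:,0])<36)&(L[:,2]>80)&(L[:,2]<91)]
    for _ in range(6):
        A=np.c_[q[:,1],np.ones(len(q))];s=np.linalg.lstsq(A,q[:,2],rcond=None)[0];e=q[:,2]-A@s;q=q[abs(e-np.median(e))<2.0]
    print(' plate',s.round(3),len(q))
    q=L[(L[:,1]>38)&(L[:,1]<78)&(abs(L[:,0])<42)&(L[:,2]>105)&(L[:,2]<125)]
    if len(q)>30: print(' cover',np.polyfit(q[:,1],q[:,2],1).round(3),len(q))
for f in('top0','t17'):
    c=Cam('top');D=np.load('pics/'+{'top0':'t0','t17':'t17'}[f]+'.npy')
    for nm,(a,b) in dict(amber=(120,168),spray=(102,240),jar=(430,244)).items():
        P=np.array([c.pt(u,v,D[v,u]) for v in range(b-22,b+22) for u in range(a-22,a+22)]);P=P[(P[:,2]>.035)&(P[:,2]<.2)]
        print(f,nm,P.mean(0).round(4),len(P))
print(r.get_state()['clock'],r.get_state()['contact_force'])
E
```

```text
t17 handle 161 [132.7 134.9]
 plate [1.0000e-03 8.6774e+01] 642
 cover [  0.    115.426] 590
s17 handle 67 [133.4 134.9]
 plate [9.0000e-03 8.7541e+01] 239
 cover [-3.50000e-02  1.17868e+02] 244
top0 amber [0.6867 0.3708 0.062 ] 261
top0 spray [0.5033 0.3977 0.093 ] 485
top0 jar [ 0.4861 -0.4045  0.0609] 458
t17 amber [0.6869 0.3709 0.0621] 259
t17 spray [0.5033 0.3978 0.0935] 485
t17 jar [ 0.4931 -0.4016  0.0604] 305
24.55 [ 0.18288224 -0.32073477 -0.06084155]
```

View pics/t17z.png

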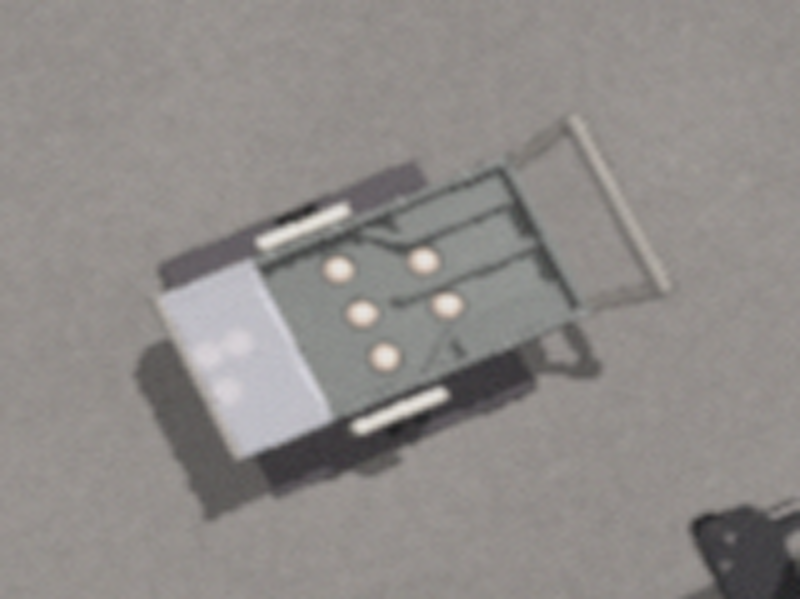

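Everything checks out. The jar reads about 7 mm off, but it has fewer points because the gripper partly hides it, and the arm never came near it. Handing in.

```bash
python3 -c "
from plant import r
r.finish_job()"
```

```text
the job is handed in; nothing more can be done
```

The count is done and handed in at about 24.6 s. All five pockets hold a ball, the three left over are in the channel, the board is level and the cover is shut.

I pinched the handle and tipped the board to about +0.45 rad, which filled all five pockets. Tipping back, two spare balls stayed caught in the dips beside the second-row pockets until about -0.47 rad. The third was back in the channel by about -0.53 rad.

Closing the cover took about 12 N at the last press, and that tilted the board to somewhere between -0.03 and -0.05 rad. I pushed the handle down about 4 mm to bring it level again.

**Last checks:**
- **Balls:** the top view showed five seated, and three in the channel through the cover.
- **Board:** the plate slope measured 0.001 rad from the top camera and 0.009 from the scene camera; the limit is 0.07.
- **Cover:** the two cameras disagreed a little, 0.00 against about 0.035 rad from level; the limit is 0.12.
- **Bottles:** both read within 0.5 mm of where they started.
- **Jar:** it read about 7 mm off, but the gripper was hiding part of it and the arm never came near it. I put this down to the blocked view and did not re-measure it unobstructed.
- **Robot:** it was clear of everything, with contact force near zero.

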